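# Set the hem guide's leg to the clip and cam it shut, holding on

### The job

Slide the hem guide's leg out until the pointer on its carriage stands at the little brass clip, and hold it there with the lever still open for a moment. Then, while one finger keeps holding the carriage's fin so that the pointer stays on the clip, slide the cam lever toward the fin until you feel it come fully home. Finish still gripping fin and closed lever, with the pointer on the clip, so that I can set the locking screw; leave the small things round about where they are.

Things in the scene. Friction and masses are not known exactly. Their poses are not given: they have to be found in the camera images.
- guide: hem guide: grey base plate 195 x 70 x 6 mm fixed to the table, with a straight aluminium channel 36 mm wide, 23 mm high along it. Origin on the table on the centre line, 105 mm in front of the plate's black-capped rear end (the end nearer the robot); x along the channel, the way the leg extends (away from the robot, where the leg's fence stands), y left, z up
- leg: sliding leg (105 mm travel, 1.5 N, does not lock) with its carriage: block 56 x 36 mm, top 31 mm above the table; at its rear the grip fin, an upright aluminium plate 7 mm thick, 34 wide, top at 74 mm. Origin on the table below the pointer on the centre line; axes as guide. Fin's outer (rear) face at x = -29 mm. Space beyond fin and lever is free above 31 mm
- cam_lever: cam lever on the leg: upright dark tab facing the fin, 34 mm wide, 37 to 76 mm above the table, with a 0.5 mm bead at the top. Origin at the leg's when open, moving up to 20 mm in -x as it closes; outer (front) face 29 mm in +x of it. Over outer faces, fin and tab measure 58 mm open, 38 closed. Stays where left; slides with 6 N, so pushed alone it carries the leg along
- pointer_tip (a point): tip of the small dark pointer on the left side of the carriage, 35 mm left of the channel's centre line at 27 mm height; 3 mm wide; its x in the leg's frame is 0
- mark_clip: the length mark: a brass clip 10 mm long along the channel, 12 mm wide, 22 mm high, with a small screw, fixed at the left side of the channel just below the pointer's path. Origin on the table under its middle, 26 mm left of the channel's centre line; axes as the guide's. The pointer is on the mark when it is above the clip
- overlock: the tall cream sewing machine left of the guide, fixed; 0.32 m high, reaching 0.12 m forward and 0.12 m back (x) of its origin (on the table under its middle), 0.17 m left and 0.19 m right; behind it stands a thread rack up to about 0.6 m. Pass over it above 0.40 m or in front of it
- thimble: a pale thimble, 20 mm wide and 22 mm high, standing loose beside the guide, to be left alone; origin at the centre of its underside
- spool_1: a spool of yellow thread, 26 mm wide and 50 mm high, standing loose beside the guide, to be left alone; origin at the centre of its underside
- presser_foot: a steel presser foot, 10 x 37 x 20 mm, standing loose beside the guide, to be left alone; origin at the centre of its underside
- beeswax: a round cake of wax, 39 mm wide and 13 mm high, standing loose beside the guide, to be left alone; origin at the centre of its underside
- chalk_white: a white tailor's chalk, 35 x 44 x 9 mm, standing loose beside the guide, to be left alone; origin at the centre of its underside
- needle_pack: a green needle case, 32 x 52 x 9 mm, standing loose beside the guide, to be left alone; origin at the centre of its underside

How it is judged (in metres and radians):
On the way, in this order (a step that is already met when the one before it is completed fails the run):
1. the pointer is on the clip (within 5 mm of its middle) and at rest, lever still open (less than 7 mm closed) (x of pointer_tip in the frame of mark_clip between -0.005 and 0.005 m and x of cam_lever in the frame of leg above -0.007 m and linear speed of leg below 0.01 m/s), for 0.3 s.
2. the lever is fully home with the pointer on the clip, and pressed by the fingers (x of pointer_tip in the frame of mark_clip between -0.005 and 0.005 m and x of cam_lever in the frame of leg below -0.018 m and contact force between the fingers and cam_lever above 3 N), for 0.3 s.
At the end, for the whole second after the job is handed in: The lever is home (at least 18 of its 20 mm), the pointer is within 5 mm of the clip's middle, and the fingers still press the lever tab toward the fin (which the other finger must back up, or the leg slides away) with more than 3 N (all of step 2); the arm keeps its last pose, push and grip.
It fails at once if the lever is more than half closed while the pointer is off the clip (over 7 mm from its middle) (x of cam_lever in the frame of leg below -0.01 m and not (x of pointer_tip in the frame of mark_clip between -0.007 and 0.007 m)).
It fails at once if a small thing beside the guide is moved by more than 20 mm (distance of any of thimble, spool_1, presser_foot, beeswax, chalk_white, needle_pack from where it was at the start of the episode above 0.02 m).
It also fails if it takes over 48 s, if anything falls off the work surface, if the arm or the gripper's body presses on something with over 40 N, if the wrist force passes 120 N, or if a joint passes its speed limit or range.

### The arm

A 6-joint arm with a two-finger parallel gripper is mounted at the origin on a cart in front of the work surface, level with it; the furniture and walls round the work are solid. World frame = base frame: x ahead of the robot, y to its left, z up, the work surface at z = 0. Lengths are in mm, angles in rad, forces in N, time in s.
With the tool pointing down it reaches from about 275 to 725 mm from the base axis. Payload 5.6 kg.
Tool frame: the origin (TCP) lies midway between the tips of the shut fingers; the grasp point (between the pads) lies 19 mm behind it; y points along the fingers, x is the direction in which the jaws open and shut, and the axes are right-handed (so a half turn about y gives the same grasp; the last joint's range is limited). The gripper opens to 85 mm and grips with 20 to 120 N. Pads are 22 mm wide; open, the fingers measure 114 mm over their backs; the gripper's body (76 mm by 85 mm) begins 54 mm behind the grasp point. The pads swing forward as they close: fully open they stand 13 mm farther back than shut.
Start: joints at [-1.032, 0.255, 0.108, 0, -1.424, -0.285], TCP at [138.116, -532.369, 231.283] pointing down, gripper open.
Joint ranges: [-2.95, 2.95], [-1.21, 1.97], [-1.09, 1.5], [-2.87, 1.71], [-2.94, -0.07], [-3.05, 3.05]. Speed limits (rad/s): [2.57, 2.57, 3.14, 3.14, 3.14, 3.14].

### API

Orientations are given as a rotation vector (axis times angle).
In Python, from bench import r gives the robot as it stands. Calls block until the motion is done:
- r.move_pose(position, orientation): joint-space move of the TCP to a pose.
- r.move_l(position, max_speed=150, rot=None, stop_force=None): straight line of the TCP; rot=None keeps the orientation; max_speed is the mean speed in mm/s. With stop_force (N) it stops when the force on the tool has changed by that much, and returns True; else False.
- r.movej(angles): joint-space move.
- r.ungrasp() and r.gripper_close(): open the fingers fully, or close them until they stop; the grip force is fixed at half the most.
- r.pause(seconds).
- r.ik(position, orientation): joint angles nearest the present ones, or None.
- r.sense(): the state.
- r.read_camera(name): name is "scene" or "top" or "wrist"; returns the picture (480x640x3 uint8, red, green, blue); there is no depth.
- r.camera_info(name): a dict with "fx", "fy", "cx", "cy" (pixels), "T" (4x4, takes a point from camera to world coordinates). Camera axes: x right, y up, looking along -z (the intrinsics and any distortion apply to the point x, -y, -z); pixel columns grow to the right and rows downward; lengths in mm; the calibration is good to about 2 mm. A picture is of the moment at which its call begins: read the wrist's pose just before it. camera_info takes no time and is no camera call; for the wrist camera it gives the pose at the moment of the call.
A pose or a line that the arm cannot do raises r.MotionError and nothing moves.
- r.close_job(): hands the job in, once; it reports no verdict.
The state is a dict: "time": time; "joints": joint angles; "qvel": joint speeds; "effort": joint torques, N m; "ee_pos": TCP position; "ee_rot": TCP orientation; "ft_force": force on the tool from outside, world axes, zero at the start; "wrist_torque": the same for the moment, N m; "width": opening from 0.0 (shut) to 1.0 (fully open).
Only numpy, scipy, OpenCV 4.12 (cv2) and the standard library are available. Lean on these libraries where they do the work, as an engineer would, in place of code of your own. Each camera call takes 0.05 s, during which the arm holds its last target. There are 200 camera calls.

## Working session

There is one attempt and no reset: what is moved stays moved. The work goes in short steps, each a Python script; the robot and the scene stay as the last script left them, time stands still between calls to the robot, and variables do not carry over. Pictures are saved under pics/ and viewed, about 8 in all and at most 12, crops included, and the job is handed in when it is done.

```bash
mkdir -p pics; ls
python3 - <<'E'
from bench import r
import cv2
print(r.sense())
for n in("scene","top"):
    im=r.read_camera(n); cv2.imwrite(f"pics/{n}0.png",im[:,:,::-1])
    print(n,r.camera_info(n))
E
```

```text
pics
{'time': 0.0, 'joints': array([-1.03242879e+00,  2.55737066e-01,  1.07019044e-01, -4.90359713e-04,
       -1.42388668e+00, -2.84622811e-01]), 'qvel': array([-0.00247937, -0.00030397, -0.00177558,  0.00081977, -0.00098073,
       -0.00246619]), 'effort': array([ 8.83881717e-05, -3.86632919e+01,  2.37942320e+01,  5.36528975e+00,
       -6.07563692e-03, -1.10830786e-05]), 'ee_pos': array([ 138.02072128, -531.8956551 ,  230.40438341]), 'ee_rot': array([-1.07676537, -1.3942177 ,  1.39225872]), 'ft_force': array([0.15720921, 0.7971588 , 0.64884615]), 'wrist_torque': array([-0.07585956,  0.04642753,  0.03218955]), 'width': 0.9985273514764664}
scene {'fx': 508.73731524836376, 'fy': 508.73731524836376, 'cx': 317.0120420358255, 'cy': 233.5270293251727, 'T': array([[ 4.17418642e-02, -5.76770322e-01,  8.15839208e-01,
         1.27132083e+03],
       [ 9.99048090e-01,  3.44493431e-02, -2.67611201e-02,
        -2.48182733e+02],
       [-1.26701050e-02,  8.16179661e-01,  5.77659268e-01,
         5.62362484e+02],
       [ 0.00000000e+00,  0.00000000e+00,  0.00000000e+00,
         1.00000000e+00]])}
top {'fx': 538.7090402551898, 'fy': 538.7090402551898, 'cx': 316.4761045096064, 'cy': 229.62177959112853, 'T': array([[ 2.15764818e-02,  9.87081779e-01, -1.58757732e-01,
         4.01312182e+02],
       [-9.99722075e-01,  1.97930286e-02, -1.28066034e-02,
        -2.02502141e+02],
       [-9.49886851e-03,  1.58989931e-01,  9.87234508e-01,
         9.73925325e+02],
       [ 0.00000000e+00,  0.00000000e+00,  0.00000000e+00,
         1.00000000e+00]])}
```

View pics/top0.png

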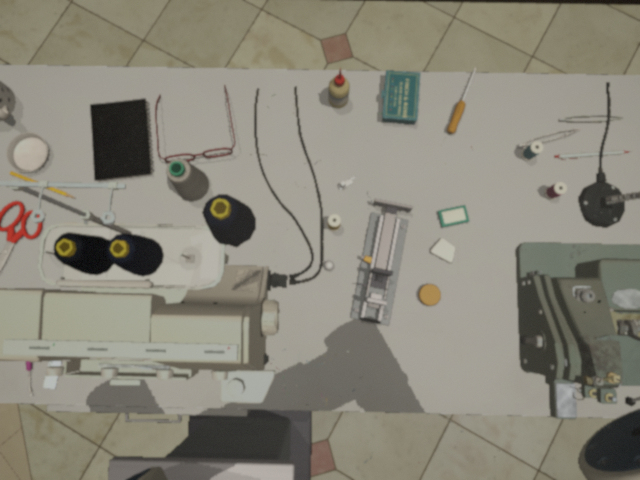

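View pics/scene0.png

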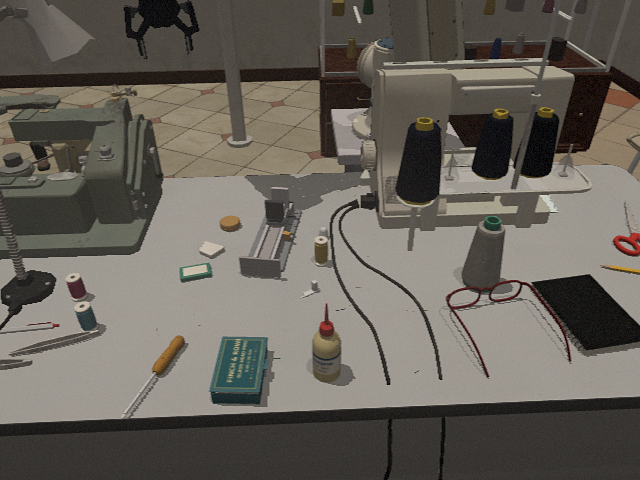

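The top view shows the guide at about (380,265), with its rear end at (372,320) and the fence at (390,206). The clip is near (367,260) and the carriage near (376,290). The overlock is to the left. I'll enlarge both.

Run:
```python
import cv2,numpy as np
t=cv2.imread("pics/top0.png")[195:335,315:415]; s=cv2.imread("pics/scene0.png")[175:285,225:335]
a=cv2.resize(t,None,fx=4,fy=4,interpolation=cv2.INTER_CUBIC)
b=cv2.resize(s,None,fx=3.6,fy=3.6,interpolation=cv2.INTER_CUBIC)
o=np.zeros((560,800,3),np.uint8);o[:a.shape[0],:400]=a;o[:b.shape[0],404:800]=b
cv2.imwrite("pics/crop1.png",o)
```

```text
(no output)
```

View pics/crop1.png

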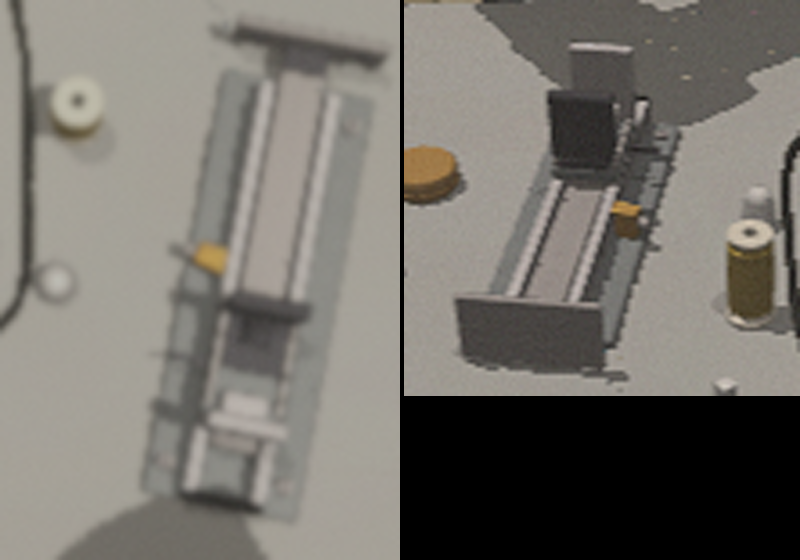

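The enlarged crops show these crop-pixel positions:
- **Plate corners:** (143,490), (297,520), (225,72) and (372,97).
- **Clip top:** about (212,257).
- **Fin top:** about (210,415) to (286,432).
- **Tab top:** about (225,298) to (308,312).

The jaws close symmetrically, so I'll use the rear finger to push the fin out first. Then I'll centre the gripper and close it.

```bash
cat > h.py <<'E'
import numpy as np,cv2
from bench import r
from scipy.spatial.transform import Rotation as Ro
def ray(info,u,v,z):
    d=info["T"][:3,:3]@np.array([(u-info["cx"])/info["fx"],-(v-info["cy"])/info["fy"],-1]); o=info["T"][:3,3]
    return o+d*(z-o[2])/d[2]
def proj(info,p):
    q=info["T"][:3,:3].T@(np.asarray(p)-info["T"][:3,3]); return np.array([info["cx"]+info["fx"]*q[0]/-q[2],info["cy"]-info["fy"]*q[1]/-q[2]])
def rot(yaw): # tool x at yaw, tool y down
    c,s=np.cos(yaw),np.sin(yaw)
    return Ro.from_matrix(np.array([[c,0,-s],[s,0,c],[0,-1,0]])).as_rotvec()
E
python3 - <<'E'
from h import *
I=r.camera_info("top"); f=lambda u,v,z: ray(I,315+u/4,195+v/4,z)
RL,RR,FL,FR=[f(*p,6) for p in((143,490),(297,520),(225,72),(372,97))]
print(RL,RR,FL,FR,np.linalg.norm(FL-RL),np.linalg.norm(RR-RL))
d=(FL+FR-RL-RR)[:2];yaw=np.arctan2(d[1],d[0]);print("yaw",yaw)
ex=np.array([np.cos(yaw),np.sin(yaw)]);ey=np.array([-ex[1],ex[0]])
O=((RL+RR+FL+FR)/4)[:2]+ex*7.5;print("O",O)
for n,p in dict(clip=(212,257,22),fl=(210,415,74),fr=(286,432,74),tl=(225,298,76),tr=(308,312,76),thim=(55,275,22),spool=(78,98,50)).items():
    w=f(*p)[:2]; print(n,w,(w-O)@ex,(w-O)@ey)
print(Ro.from_rotvec(r.sense()["ee_rot"]).as_matrix().round(2))
for y in(yaw,yaw+np.pi,yaw-np.pi):
    for z in(38,150): print(r.ik([*(O+ex*0),z],rot(y)))
c=r.camera_info("wrist");print(c["T"].round(2),c["fx"])
E
```

```text
[ 400.46278167 -254.08549298    6.        ] [ 388.84979808 -322.22302384    6.        ] [ 589.72817785 -289.35369333    6.        ] [ 579.4525822  -356.32350357    6.        ] 192.5233392307432 69.12007306320291
yaw -0.18062229725738357
O [ 497.00132564 -306.8437418 ]
clip [ 503.04058851 -282.61679323] 1.5888444844683542 24.917730752279912
fl [ 431.77295743 -277.83268081] -69.37883785443726 16.82137143309913
fr [ 425.46524637 -309.26629935] -69.93714440723888 -15.23401636307141
tl [ 480.22632023 -283.59313387] -20.67889181600791 19.858877325948487
tr [ 475.11071297 -318.12459872] -19.507984978531738 -15.02980966315901
thim [ 493.60705169 -213.21393253] -20.15888200236049 91.49689478393694
spool [ 568.37336464 -221.5234951 ] 54.88388413154475 96.75366509464678
[[-0.25 -0.   -0.97]
 [ 0.97  0.   -0.25]
 [ 0.   -1.    0.  ]]
[-0.28558683  0.44972422 -0.1224725   0.         -0.99859961 -3.03662812]
[-0.28558683  0.35737097  0.04308572  0.         -1.25651108 -3.03662812]
[-0.28558683  0.44972422 -0.1224725   0.         -0.99859961  0.10496454]
[-0.28558683  0.35737097  0.04308572  0.         -1.25651108  0.10496454]
[-0.28558683  0.44972422 -0.1224725   0.         -0.99859961  0.10496454]
[-0.28558683  0.35737097  0.04308572  0.         -1.25651108  0.10496454]
[[-2.5000e-01 -9.2000e-01 -3.0000e-01  6.1190e+01]
 [ 9.7000e-01 -2.4000e-01 -8.0000e-02 -5.5151e+02]
 [ 0.0000e+00 -3.1000e-01  9.5000e-01  3.7324e+02]
 [ 0.0000e+00  0.0000e+00  0.0000e+00  1.0000e+00]] 406.25696117953703
```

Run:
```python
from h import *
from scipy.optimize import least_squares
yaw=-0.1806+np.pi
D=[]
for R in(300,400,500,600,680):
  for z in(40,150,300):
    p=np.array([R*np.cos(-.5),R*np.sin(-.5),z]);q=r.ik(p,rot(yaw))
    if q is not None: D.append((q[1],q[2],q[1]-q[2]+np.pi/2+q[4]-np.pi+np.pi/2,R,z))
D=np.array(D);print(len(D))
def res(x): # a,b: elbow offset e perpendicular
    a,L1,e,L2,h=x; j2,j3=D[:,0],D[:,1];t=j2-j3
    return np.r_[a+L1*np.sin(j2)+e*np.sin(t)+L2*np.cos(t)-D[:,3], h+L1*np.cos(j2)+e*np.cos(t)-L2*np.sin(t)-D[:,4]]
s=least_squares(res,[0,350,0,400,100]);print(s.x.round(1),s.cost)
a,L1,e,L2,h=s.x
for q in((.4497,-.1225),(.357,.043)):
    t=q[0]-q[1];E=(a+L1*np.sin(q[0]),L1*np.cos(q[0]));W=(E[0]+e*np.sin(t)+L2*np.cos(t),E[1]+e*np.cos(t)-L2*np.sin(t))
    print("elbow rel shoulder",E,"wrist",W,"h(shoulder-toollen)",h)
I=r.camera_info("top")
for n,u,v,z in(("wheel",281,318,220),("bodyfrontR",268,268,200),("bodyrear",265,370,200),("armtop",250,305,320),("bed",272,375,100)): print(n,ray(I,u,v,z))
S=r.camera_info("scene")
for n,u,v,z in(("wheelR",362,152,220),("topR",378,72,320)): print(n,ray(S,u,v,z))
```

```text
15
[  34.4  490.4    5.   397.9 -190.8] 65.04705322145661
elbow rel shoulder (np.float64(247.57011894008292), np.float64(441.6130480351021)) wrist (np.float64(584.7703289917401), np.float64(230.41156616120796)) h(shoulder-toollen) -190.77111146756238
elbow rel shoulder (np.float64(205.77597817620682), np.float64(459.44859983655977)) wrist (np.float64(585.7267118834541), np.float64(341.3491182122316)) h(shoulder-toollen) -190.77111146756238
wheel [ 397.88801473 -146.37229754  220.        ]
bodyfrontR [ 468.40703349 -123.87889824  200.        ]
bodyrear [ 325.61795746 -124.80749574  200.        ]
armtop [ 412.97220896 -115.98624048  320.        ]
bed [ 308.43003908 -126.08961043  100.        ]
wheelR [ 580.01605713 -155.99511057  220.        ]
topR [ 518.5960384  -128.93434302  320.        ]
```

Run:
```python
from h import *
yaw=-0.1806; ex=np.array([np.cos(yaw),np.sin(yaw)]); O=np.array([497,-306.8])
r.move_pose([*(O-45*ex),230],rot(yaw+np.pi))
print(r.sense()["time"],r.sense()["ee_pos"],r.sense()["joints"])
print(repr(r.camera_info("wrist")))
w=r.read_camera("wrist");s=r.read_camera("scene")
cv2.imwrite("pics/w1.png",w[:,:,::-1]);cv2.imwrite("pics/s1.png",s[:,:,::-1])
```

```text
1.5583 [ 452.20339126 -299.41887401  230.05479022] [-2.96006446e-01  2.40265258e-01  8.53915094e-02  2.45765388e-04
 -1.41602388e+00  1.13729101e-01]
{'fx': 406.25696117953703, 'fy': 406.25696117953703, 'cx': 314.5421317204263, 'cy': 239.87950404574553, 'T': array([[-9.83407677e-01, -1.73027430e-01, -5.45054960e-02,
         4.37151433e+02],
       [ 1.81405198e-01, -9.35923924e-01, -3.01891640e-01,
        -3.76300750e+02],
       [ 1.22253684e-03, -3.06770137e-01,  9.51782847e-01,
         3.72806746e+02],
       [ 0.00000000e+00,  0.00000000e+00,  0.00000000e+00,
         1.00000000e+00]])}
```

View pics/w1.png

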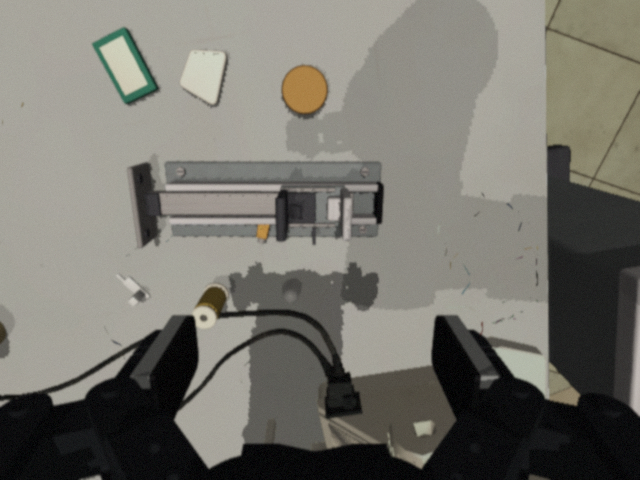

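View pics/s1.png

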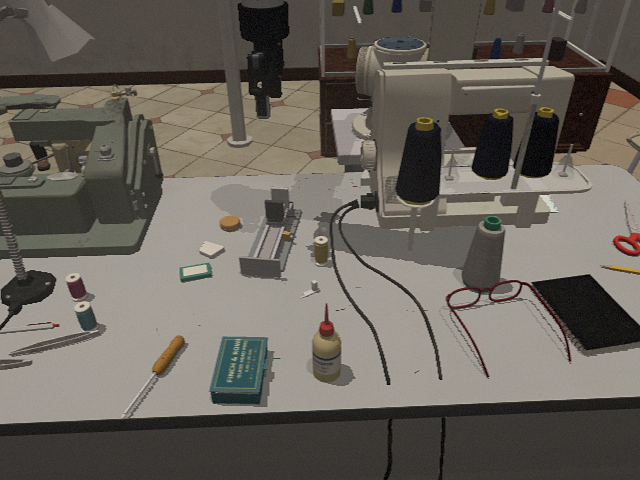

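Wrist view, in pixels: fin at about (346,213), tab (281,215), clip (263,231), pointer about (314,238). The plate spans (165–382, 160–237). The scene view shows the arm standing well clear of the overlock. I'll enlarge the wrist view.

Run:
```python
import cv2
w=cv2.imread("pics/w1.png")[155:250,225:390]
cv2.imwrite("pics/crop2.png",cv2.resize(w,None,fx=4.8,fy=4.8,interpolation=cv2.INTER_CUBIC))
```

```text
(no output)
```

View pics/crop2.png

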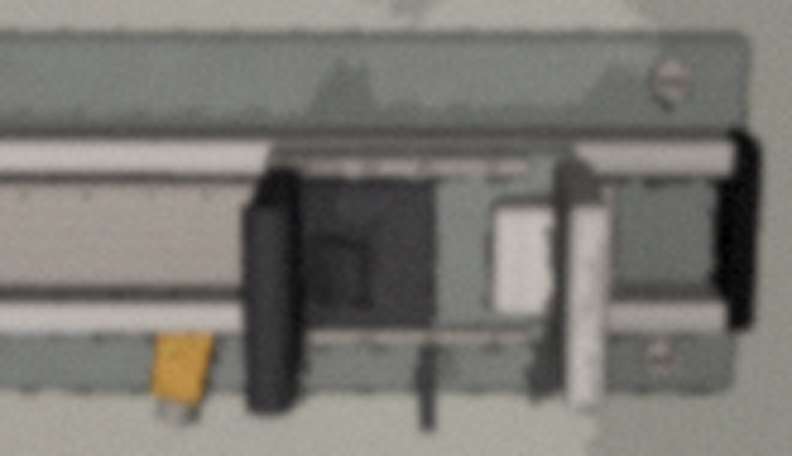

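Crop pixels: clip top (185,365), pointer tip (427,428), fin top (570–610, 205–405), tab top (245–297, 205–405). The lever is open.

Run:
```python
from h import *
T=np.array([[-9.83407677e-01,-1.73027430e-01,-5.45054960e-02,437.151433],[.181405198,-.935923924,-.301891640,-376.300750],[1.22253684e-03,-.306770137,.951782847,372.806746],[0,0,0,1]])
I=dict(fx=406.25696,fy=406.25696,cx=314.542,cy=239.8795,T=T)
f=lambda u,v,z: ray(I,225+u/4.8,155+v/4.8,z)[:2]
a,b=f(748,35,6),f(735,390,6)
print("rear edge",a,b)
L=[f(0,35,6),f(748,35,6)];L2=[f(0,312,23),f(740,316,23)]; 
for q in(L,L2): d=q[0]-q[1];print("yaw",np.arctan2(d[1],d[0]))
yaw=-0.1806
ex=np.array([np.cos(yaw),np.sin(yaw)]);ey=np.array([-ex[1],ex[0]]);O=np.array([497,-306.8])
for n,p in dict(rearR=(748,35,6),rearL=(735,390,6),clip=(185,365,22),clipl=(156,365,22),clipr=(213,365,22),ptip=(427,428,27),finRearTopL=(604,403,74),finRearTopR=(610,207,74),finfrontL=(570,403,74),tabfrontL=(248,405,76),tabfrontR=(247,207,76),tabrearL=(294,405,76)).items():
    w=f(*p);print(n,w.round(1),((w-O)@ex).round(1),((w-O)@ey).round(1))
```

```text
rear edge [ 386.67572592 -320.83595257] [ 398.34925583 -252.56705259]
yaw -0.1825665515854495
yaw -0.18833898932323417
rearR [ 386.7 -320.8] -106.0 -33.6
rearL [ 398.3 -252.6] -106.8 35.6
clip [ 500.9 -281.6] -0.7 25.5
clipl [ 506.2 -282.6] 4.8 25.5
clipr [ 495.7 -280.7] -5.9 25.5
ptip [ 458.2 -262.7] -46.1 36.4
finRearTopL [ 426.6 -277.2] -74.6 16.5
finRearTopR [ 420.7 -308.7] -74.7 -15.6
finfrontL [ 431.9 -278.2] -69.1 16.5
tabfrontL [ 482.6 -287.8] -17.5 16.1
tabfrontR [ 476.1 -319.4] -18.3 -16.1
tabrearL [ 475.4 -286.5] -24.9 16.1
```

```bash
cat >> h.py <<'E'
yaw=-0.1825; ex=np.array([np.cos(yaw),np.sin(yaw)]);ey=np.array([-ex[1],ex[0]]);O=np.array([497,-306.8])
def P(c,z=38): return [*(O+ex*c+ey*0.5),z]
def st(n):
    s=r.sense();p=s["ee_pos"];print(n,round(s["time"],2),"c",((p[:2]-O)@ex).round(2),((p[:2]-O)@ey).round(2),"z",p[2].round(1),"f",s["ft_force"].round(1),"w",round(s["width"],3))
def leg(n):
    I=r.camera_info("wrist");w=r.read_camera("wrist");cv2.imwrite(f"pics/{n}.png",w[:,:,::-1]);np.save(f"pics/{n}.npy",np.array(I,dtype=object),allow_pickle=True)
E
python3 - <<'E'
from h import *
R=rot(yaw+np.pi)
r.move_l(P(-46,120),max_speed=100,rot=R); st("up")
print(r.move_l(P(-46),max_speed=60,stop_force=15)); st("down")
if abs(r.sense()["ee_pos"][2]-38)<3:
    print(r.move_l(P(10),max_speed=35,stop_force=15)); r.pause(.3); st("push")
leg("w2")
E
```

```text
up 2.91 c -45.53 0.35 z 120.7 f [ 0.2 -0.1 -0.1] w 0.998
False
down 4.42 c -45.67 0.43 z 38.4 f [ 1.   0.2 -0.3] w 1.002
False
push 6.47 c 10.06 0.54 z 38.0 f [-1.   0.5 -0.3] w 1.0
```

View pics/w2.png

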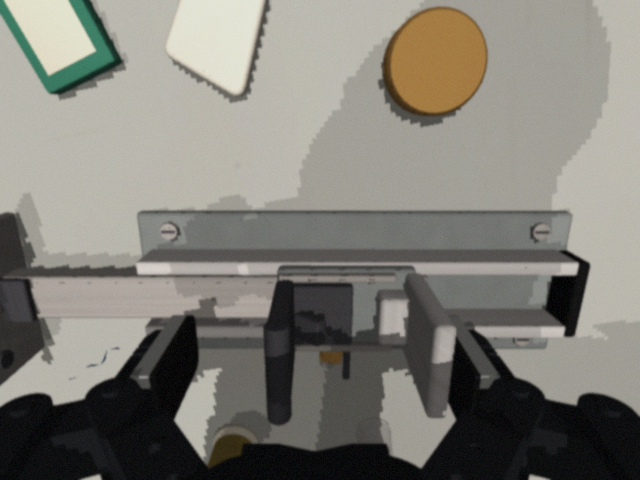

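The clip shows at (320–342, 356) and the pointer tip at (346,377). The pointer is still a little short of the clip, and the fin rests on the rear pad.

Run:
```python
from h import *
I=np.load("pics/w2.npy",allow_pickle=True).item()
g=lambda u,v,z:((lambda w:((w-O)@ex).round(1).item())(ray(I,u,v,z)[:2]),((ray(I,u,v,z)[:2]-O)@ey).round(1).item())
for a in((320,357,22),(342,357,22),(346,378,27),(346,352,27)):print(a,g(*a))
a=cv2.imread("pics/w2.png")[310:400,270:420]
cv2.imwrite("pics/crop3.png",cv2.resize(a,None,fx=5,fy=5,interpolation=cv2.INTER_CUBIC))
```

```text
(320, 357, 22) (6.6, 29.1)
(342, 357, 22) (-3.4, 29.1)
(346, 378, 27) (-5.0, 36.6)
(346, 352, 27) (-4.7, 23.2)
```

View pics/crop3.png

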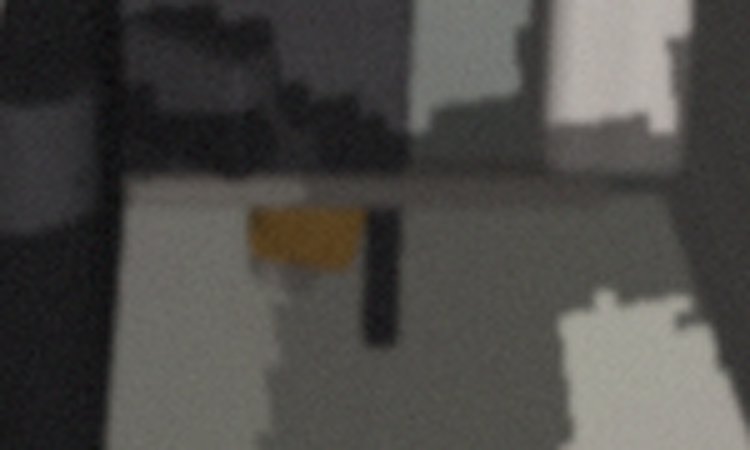

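Run:
```python
from h import *
r.move_l(P(15.7),max_speed=10); r.pause(.8); st("step1"); leg("w3")
r.move_l(P(-5.2),max_speed=50); r.pause(.2); st("back"); leg("w3b")
r.gripper_close(); r.pause(.3); st("closed"); leg("w4")
a=[cv2.imread(f"pics/{n}.png")[270:420,200:500] for n in("w3","w4")]
cv2.imwrite("pics/c4.png",cv2.resize(np.vstack(a),None,fx=2,fy=2,interpolation=cv2.INTER_CUBIC))
```

```text
step1 8.04 c 15.72 0.49 z 38.0 f [-0.4 -0.2  0.1] w 1.005
back 8.86 c -4.95 0.5 z 38.0 f [-0.6  0.3 -0.6] w 1.0
closed 9.72 c -3.51 -0.06 z 40.4 f [-0.7  1.4 10.5] w 0.424
```

View pics/c4.png

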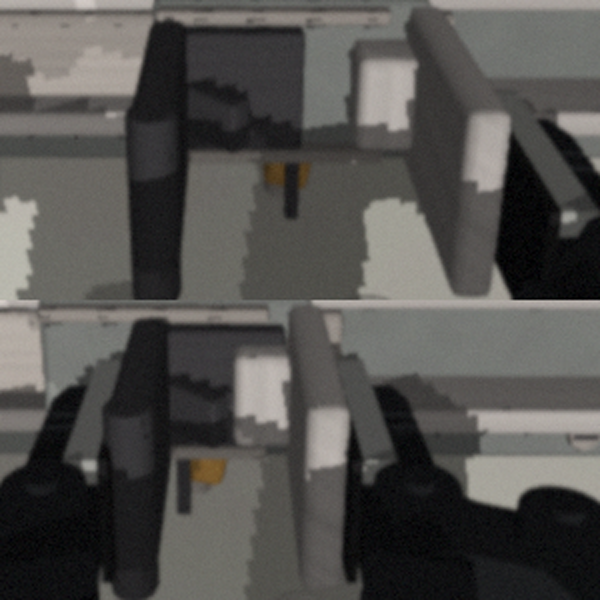

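Top panel (lever open): pointer at 291 on a clip spanning 264–308, about -1 mm off. Bottom panel (closed): pointer at 184, clip right edge at 225, so the pointer is roughly +4 mm off. Both fingers grip and the width matches a closed lever. I'll centre it.

Run:
```python
from h import *
def g(I,u,v,z): w=ray(I,u,v,z)[:2]; return ((w-O)@ex).round(2),((w-O)@ey).round(1)
I=np.load("pics/w4.npy",allow_pickle=True).item()
a=g(I,200+184/2,270+205/2,27);b=g(I,200+225/2,270+175/2,22);print("ptr",a,"clip rear edge",b,"diff",a[0]-b[0]-5)
s=r.sense();p=s["ee_pos"];d=min(max(a[0]-b[0]-5,0),5)
q=p.copy();q[:2]-=ex*d
r.move_l(q,max_speed=8);r.pause(.8);st("corr");leg("w5")
a=cv2.imread("pics/w5.png")[270:420,200:500];cv2.imwrite("pics/c5.png",cv2.resize(a,None,fx=2.6,fy=2.6,interpolation=cv2.INTER_CUBIC))
```

```text
ptr (np.float64(5.66), np.float64(34.8)) clip rear edge (np.float64(-3.55), np.float64(30.3)) diff 4.210000000000001
corr 11.15 c -7.66 -0.04 z 40.4 f [2.2 1.5 1. ] w 0.424
```

View pics/c5.png

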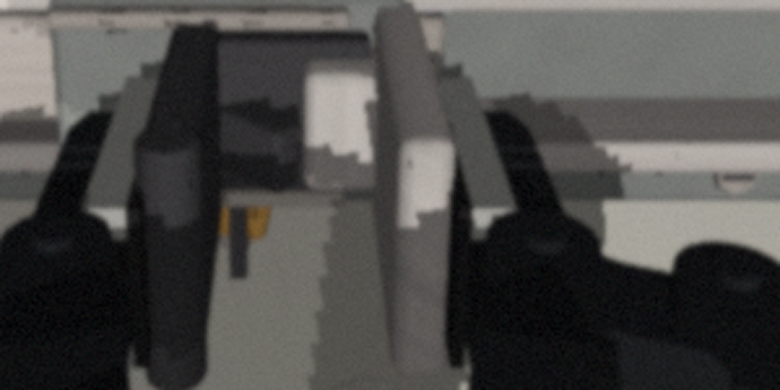

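Run:
```python
from h import *
def g(I,u,v,z): w=ray(I,u,v,z)[:2]; return ((w-O)@ex).round(2)
I=np.load("pics/w5.npy",allow_pickle=True).item();k=2.6
f=lambda u,v,z:g(I,200+u/k,270+v/k,z)
print("span",f(140,145,76)-f(451,142,74),"ptr-clip",f(238,275,27)-f(270,220,22)-5)
st("before"); r.close_job()
```

```text
span 35.87 ptr-clip 0.5099999999999998
before 11.2 c -7.64 -0.04 z 40.4 f [ 3.  -0.   1.3] w 0.422
the job is handed in; nothing more can be done
```

I slid the leg out and closed the lever. The job was handed in at about 11 s, with the gripper still holding the fin and the closed lever and the pointer on the clip.

- **Setting the length:** I pushed the leg out with the rear finger on the fin. I held it there about 0.8 s with the lever open, and the pointer read about 1 mm from the clip's middle.
- **Closing the lever:** The jaws close symmetrically, so the pointer did not stay exactly on the clip as you asked. I backed the gripper off the fin and centred it before closing. By the geometry, the carriage was drawn back several mm while the lever was still open, then pushed forward as it closed. I took no picture during the squeeze.
- **Correction:** After closing, the pointer stood about 4.2 mm past the clip's middle. I moved the gripped carriage back to centre it.

**Last checks:**
- **Pointer:** about +0.5 mm from the clip's middle.
- **Lever:** the jaws stalled at 0.42 of their opening, about 36 mm. The camera gave 35.9 mm over the outer faces of fin and tab, against 38 mm nominal. I take the 2 mm difference as image-reading error, and the lever as fully home.
- **Grip:** the fixed half-maximum setting, about 60 N. I did not measure the force on the lever directly.
- **Small things:** I did not check them at the end, but the gripper worked only above the guide, and I saw no sign that anything was touched.

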